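# Pop the roof brick out of its gauge and catch it on the chute

### The job

One of the two brick checking gauges holds the roof brick (with a gabled top), the other a flat brick. Press that gauge's ejector key right down with one finger so that the roof brick pops out of its pocket onto the chute, and have the other finger standing in the chute to stop it before it slides away into the catch tray. Finish while holding it so: one finger keeping the key down, the roof brick at rest on the chute against the other finger; do not lift the brick, and leave the other gauge, its brick and everything else on the table alone.

Things in the scene. Friction and masses are not known exactly. Their poses are not given: they have to be found in the camera images.
- roof_brick: Yellow plastic brick with a gabled (ridged) top: 28 mm along the chute, 32 mm across, 20 mm high at the eaves, 34 mm at the ridge, which runs across, about 45 g. It sits in the pocket of gauge_a, 9.5 mm deep. Origin: middle of its underside; when seated in its pocket that is 29 mm down the chute from the middle of the key and 60 mm above the table, and its x axis points down the chute, 22 degrees below level.
- flat_brick: Plain yellow brick with a flat top, 28 x 32 x 24 mm, seated in the pocket of gauge_b; to be left alone. Origin: middle of its underside; when seated in its pocket that is 29 mm down the chute from the middle of the key and 60 mm above the table, and its x axis points down the chute, 22 degrees below level.
- gauge_a: Brick checking gauge fixed to the table, holding the roof brick: black ejector key, pocket, sloping chute between clear cheeks, grey catch tray. Origin: on the table below the key's middle; x runs down the chute (roughly away from the robot), y across, z up. Along x, mm: key -12 to 12, pocket 17 to 46, chute 46 to 120, tray 128 to 228 (26 high). Pressing the key lifts the pocket's floor 1.12 mm per mm.
- gauge_b: A second gauge, built exactly like gauge_a (same frame and sizes). It holds the flat brick; to be left alone.
- lip_a (a point): Lip between pocket and chute of gauge_a, mid-width, on the chute floor: 46 mm along the gauge's x, 64 mm high. From here the slick chute falls 22 degrees: floor 50 mm high at x = 80 mm, 34 at its end; 38 mm wide between cheeks 13 mm high. At about 8.5 mm of key travel the brick clears the lip and slides into the tray in about 0.3 s unless something stands in its way.
- lip_b (a point): Lip between pocket and chute of gauge_b, mid-width, on the chute floor: 46 mm along the gauge's x, 64 mm high. From here the slick chute falls 22 degrees: floor 50 mm high at x = 80 mm, 34 at its end; 38 mm wide between cheeks 13 mm high. At about 8.5 mm of key travel the brick clears the lip and slides into the tray in about 0.3 s unless something stands in its way.
- key_a (a joint): Ejector key of gauge_a: black plate 24 mm along the chute by 34 mm across, pressed straight down against a spring. 0 is up, 0.010 (m) is fully down; about 1 N to start, 4 N at the bottom, where it meets a hard stop. It springs back up when let go.
- key_a_top (a point): Middle of the top face of gauge_a's key: 68 mm above the table when up, 58 mm when fully down, so that a fingertip on the pressed key is level with a point 8 mm above the chute floor at x = 80 mm of the gauge.
- key_b (a joint): Ejector key of gauge_b: black plate 24 mm along the chute by 34 mm across, pressed straight down against a spring. 0 is up, 0.010 (m) is fully down; about 1 N to start, 4 N at the bottom, where it meets a hard stop. It springs back up when let go.
- key_b_top (a point): Middle of the top face of gauge_b's key: 68 mm above the table when up, 58 mm when fully down, so that a fingertip on the pressed key is level with a point 8 mm above the chute floor at x = 80 mm of the gauge.
- long_brick: Loose plain yellow brick, 96 x 32 x 24 mm, on the table between the gauges; to be left alone. Origin: middle of its underside.
- arch_brick: Loose yellow arch brick, 64 x 32 x 48 mm, on the table between the gauges; to be left alone. Origin: middle of its underside.
- toy_wheel: Black toy wheel lying flat, 56 mm across, 22 mm high, between the gauges; to be left alone. Origin: middle of its underside.
- cup: White cup, 72 mm across, 85 mm high; to be left alone. Origin: middle of its underside.
- screwdriver: Screwdriver lying on the table, 180 mm long; to be left alone. Origin: middle of its underside (of its length as it lies).
- parts_jar: Clear jar, 60 mm across, 75 mm high; to be left alone. Origin: middle of its underside.
- brush: Brush lying on the table, 170 mm long; to be left alone. Origin: middle of its underside (of its length as it lies).
- bag_box: Small carton, 90 x 60 x 50 mm; to be left alone. Origin: middle of its underside.
Things that resemble listed ones, but are neither listed nor needed, are in the scene too. Leave any purple or white look-alike of the roof_brick alone.

How it is judged:
By the outcome, as a careful person would: the job done as asked, in the order asked, and still so for the second after the job is handed in, while the arm keeps its last pose, push and grip.
It also fails if it takes over 32 s, if anything falls off the work surface, if the arm or the gripper's body presses on something with over 40 N, if the wrist force passes 120 N, or if a joint passes its speed limit or range.

### The arm

A 7-joint arm with a two-finger parallel gripper is mounted at the origin on the work surface. World frame = base frame: x ahead of the robot, y to its left, z up, the work surface at z = 0. Lengths are in mm, angles in rad, forces in N, time in s.
With the tool pointing down it reaches from about 425 to 875 mm from the base axis. Payload 4.7 kg.
Tool frame: the origin (TCP) lies midway between the tips of the shut fingers; the grasp point (between the pads) lies 19 mm behind it; z points along the fingers, y is the direction in which the jaws open and shut (so a half turn about z gives the same grasp; the last joint's range is limited). The gripper opens to 85 mm and grips with 20 to 120 N. Pads are 22 mm wide; open, the fingers measure 114 mm over their backs; the gripper's body (76 mm by 85 mm) begins 54 mm behind the grasp point. The pads swing forward as they close: fully open they stand 13 mm farther back than shut.
Start: joints at [1.276, 0.321, -0.07, 1.45, 0.023, 1.371, -0.057], TCP at [197.525, -619.281, 231.349] pointing down, gripper open.
Joint ranges: [-2.86, 2.86], [-0.3, 2.09], [-1.38, 1.24], [0.06, 2.45], [-1.56, 4.7], [0.09, 2.05], [-2.69, 2.69]. Speed limits (rad/s): [2.57, 2.57, 3.14, 3.14, 3.14, 3.14, 3.14].

### API

Orientations are given as a unit quaternion [x, y, z, w].
In Python, from bench import r, camera, camera_params, close_job gives the robot as it stands. The module is installed in compiled form; this text tells all that it offers.
- The arm moves only by the shell command python3 -m creep 'ROWS' [FORCE]. ROWS is JSON, a list of rows, each an object of numbers: "tx", "ty", "tz": the shift along the tool's x, y, z in units of 40 mm (1.0 is 40 mm); "roll": the turn about the tool's z in units of 5 degrees (1.0 is 5 degrees); "claw": the finger opening in mm, from 0 to 85.4. A call has 1 to 5 rows; each row shifts and turns the commanded pose from where the row before left it, along the tool's axes as they then stand; what a row does not reach is not made up. A row lasts 1/12 s, in which the tool goes at most 41.7 mm and 7.16 degrees, less where a joint would pass 70% of its speed; a pose out of reach is approached as far as the arm can. A call is refused whole if a number of a shift passes 1 or a number of a turn 1, either way. A call with a gripper value outside its range is refused whole. The fingers move at their own pace and stop on an object; FORCE is the grip in N (left out, the last holds). Time passes only in rows, so rows that do not move let the fingers close. It gives the time, the measured TCP pose, the force and the opening at its end, in the units of the state.
- r.get_state(): the state, without advancing time (a new reading comes with each control period).
- camera(name): name is "scene" or "side" or "wrist"; returns the picture (400x640x3 uint8, blue, green, red); there is no depth.
- camera_params(name): a dict with "fx", "fy", "cx", "cy" (pixels), "rvec" (rotation vector, rad) and "tvec" (3), from world to camera coordinates, as OpenCV has them; the wrist camera has in their place "mount" (4x4, takes a point from camera to tool coordinates, whose origin is the TCP and whose axes are the flange's). Camera axes: x right, y down, z forward; pixel columns grow to the right and rows downward; lengths in mm; the calibration is good to about 2 mm. A picture is of the moment at which its call begins: read the wrist's pose just before it. camera_params takes no time and is no camera call.
- close_job(): hands the job in, once; it reports no verdict.
The state is a dict: "time": time; "q": joint angles; "joint_vel": joint speeds; "tau": joint torques, N m; "eef_pos": TCP position; "tcp_rot": TCP orientation; "force": force on the tool from outside, world axes, zero at the start; "wrist_torque": the same for the moment, N m; "opening": finger opening in mm.
Only numpy, scipy, OpenCV 4.12 (cv2) and the standard library are available. Lean on these libraries where they do the work, as an engineer would, in place of code of your own. Each camera call takes 0.05 s, during which the arm holds its last target. There are 200 camera calls.

## Working session

There is one attempt and no reset: what is moved stays moved. The work goes in short steps, Python scripts to look and compute and a shell command to move; the robot and the scene stay as the last step left them, time stands still between calls to the robot, and variables do not carry over. Pictures are saved under pics/ and viewed, about 8 in all and at most 12, crops included, and the job is handed in when it is done.

```bash
mkdir -p pics; python3 - <<'E'
from bench import r,camera,camera_params
import cv2
for n in("scene","side"):
    cv2.imwrite(f"pics/{n}0.png",camera(n)); print(n,camera_params(n))
print(camera_params("wrist")); print(r.get_state())
E
```

```text
scene {'fx': 448.8149947245641, 'fy': 448.8149947245641, 'cx': 311.90227616729874, 'cy': 192.4032050245942, 'rvec': array([ 1.0194618 ,  2.46000013, -1.03479412]), 'tvec': array([ 420.03638943, -240.45162497, 1503.4156267 ])}
side {'fx': 439.54979292531846, 'fy': 439.54979292531846, 'cx': 317.74699433074545, 'cy': 195.85614027919328, 'rvec': array([ 2.23592028, -0.54360352,  0.25942614]), 'tvec': array([-533.78564393,  222.55986101, 1174.14345002])}
{'fx': 339.4586743557611, 'fy': 339.4586743557611, 'cx': 317.6628409111632, 'cy': 197.40670740545417, 'mount': array([[-3.13697080e-04, -9.56480104e-01, -2.91797381e-01,
         7.40008301e+01],
       [ 9.99999930e-01, -3.59971629e-04,  1.04896910e-04,
        -2.56962155e-01],
       [-2.05370586e-04, -2.91797327e-01,  9.56480150e-01,
        -1.43225887e+02],
       [ 0.00000000e+00,  0.00000000e+00,  0.00000000e+00,
         1.00000000e+00]])}
{'time': 0.1, 'q': array([ 1.27611374,  0.32174777, -0.07008988,  1.45155983,  0.02262563,
        1.37079607, -0.05688675]), 'joint_vel': array([-0.00070195, -0.00179152,  0.00038069, -0.00365898, -0.00061204,
       -0.00032075,  0.00080363]), 'tau': array([-2.73086771e-04, -4.94880652e+01, -3.84213952e-01, -3.15211129e+01,
        1.29604252e-02,  7.55274261e-03,  2.49027568e-05]), 'eef_pos': array([ 197.33664694, -618.81427303,  230.33020478]), 'tcp_rot': array([ 9.88101010e-01,  1.53803936e-01, -1.90047590e-04, -8.40887638e-04]), 'force': array([-0.52767694, -1.2366324 ,  0.12827995]), 'wrist_torque': array([-0.04419512, -0.02973685,  0.0372521 ]), 'opening': 85.61337461630892}
```

View pics/scene0.png

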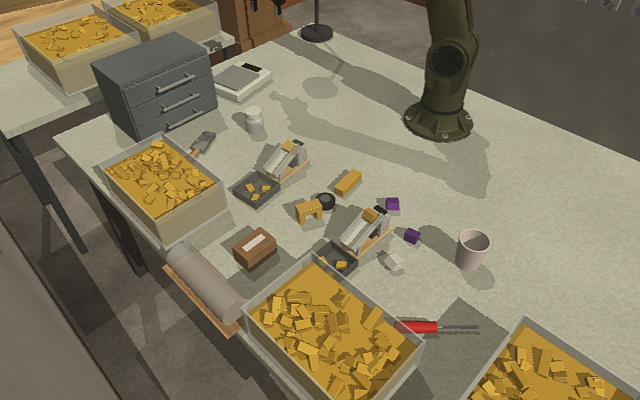

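View pics/side0.png

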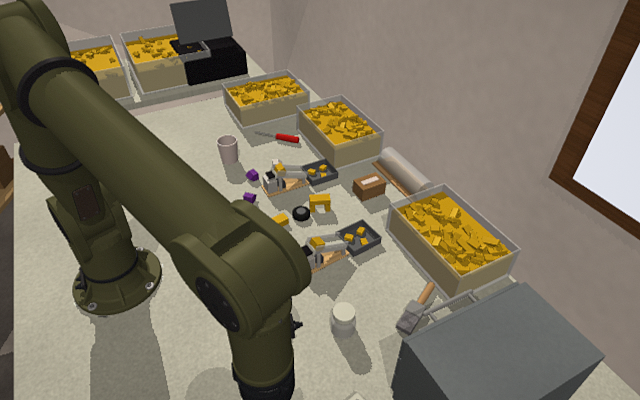

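Scene picture: gauges at about (285,158) and (365,230). Side picture: the same two at about (325,250) and (285,178). Next I'll enlarge both to tell them apart.

```bash
cat > h.py <<'E'
import numpy as np,cv2
from bench import r,camera,camera_params
from scipy.spatial.transform import Rotation as R
def cam(n,s=None):
    p=camera_params(n);K=np.array([[p['fx'],0,p['cx']],[0,p['fy'],p['cy']],[0,0,1]])
    if n=="wrist":
        T=np.eye(4);T[:3,:3]=R.from_quat(s['tcp_rot']).as_matrix();T[:3,3]=s['eef_pos'];M=np.linalg.inv(T@p['mount'])
        return K,M[:3,:3],M[:3,3]
    return K,cv2.Rodrigues(p['rvec'])[0],np.array(p['tvec'])
def proj(c,P):
    K,Rm,t=c;q=(np.atleast_2d(P)@Rm.T+t)@K.T;return q[:,:2]/q[:,2:]
def back(c,uv,z):
    K,Rm,t=c;d=Rm.T@np.linalg.inv(K)@[*uv,1];o=-Rm.T@t;return o+d*(z-o[2])/d[2]
E
python3 - <<'E'
from h import *
a=cv2.imread("pics/scene0.png");b=cv2.imread("pics/side0.png")
f=lambda i,x,y,w,h:cv2.resize(i[y:y+h,x:x+w],(400,300),interpolation=cv2.INTER_CUBIC)
cv2.imwrite("pics/c1.png",np.vstack([np.hstack([f(a,228,128,100,75),f(a,308,190,100,75)]),np.hstack([f(b,290,215,100,75),f(b,240,145,100,75)])]))
cs,cd=cam("scene"),cam("side")
for uv in[(285,160),(365,230)]:print(back(cs,uv,50))
for uv in[(320,245),(280,178)]:print(back(cd,uv,50))
print(proj(cs,[[197,-619,230]]))
E
```

```text
[ 531.99916591 -169.11714307   50.        ]
[571.99468371 166.09407736  50.        ]
[ 516.10061855 -177.24910605   50.        ]
[537.26615069 141.25644524  50.        ]
[[266.39693131  16.71654145]]
```

View pics/c1.png

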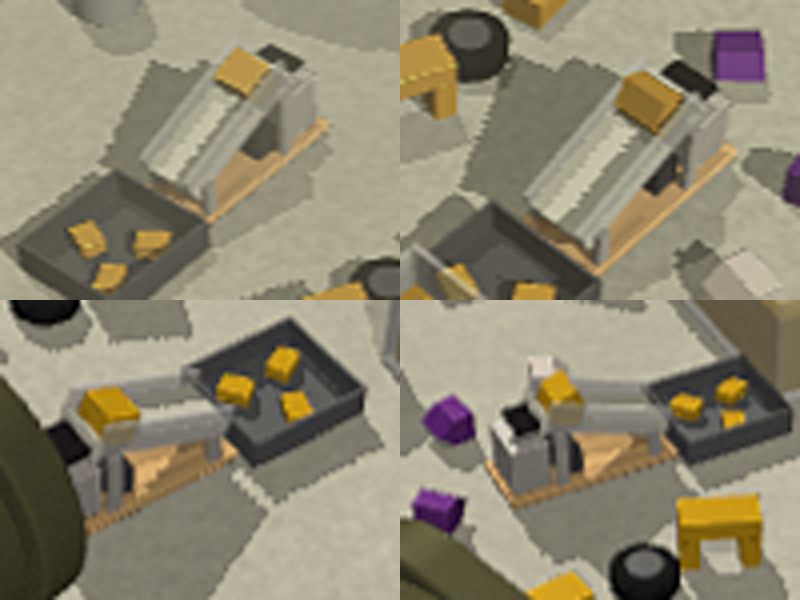

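The crop shows the gabled brick in the gauge at y≈+150 (scene 365,230; key at scene px ≈(380.5,210), side px ≈(270,175)). The other gauge, at y≈-170, has the flat brick. So gauge_a is the +y one.

```bash
python3 - <<'E'
from h import *
cs,cd=cam("scene"),cam("side")
S=lambda u,v:(308+(u-400)/4,190+v/4)
D=lambda u,v:(240+(u-400)/4,145+(v-300)/4)
print("key",back(cs,S(691,81),68),back(cd,D(521,419),68))
for c,p,q in((cs,S(737,150),S(597,271)),(cd,D(515,507),D(672,447))):
    a,b=back(c,p,3),back(c,q,3);print(a,b,np.degrees(np.arctan2(*(b-a)[1::-1])))
s=r.get_state();print(R.from_quat(s['tcp_rot']).as_matrix())
E
```

```text
key [507.58817127 161.01290071  68.        ] [507.84212667 149.69039144  68.        ]
[482.68008673 187.03873838   3.        ] [620.24904897 186.81709386   3.        ] -0.09231213848866922
[487.11924781 123.43264338   3.        ] [635.15001763 134.54456388   3.        ] 4.292853152754505
[[ 9.52688627e-01  3.03947329e-01 -6.34236088e-04]
 [ 3.03947968e-01 -9.52687285e-01  1.60330371e-03]
 [-1.16908776e-04 -1.72022398e-03 -9.99998514e-01]]
```

```bash
python3 -m creep '[{"roll":-1,"claw":82},{"roll":-1},{"roll":-1},{"roll":-1},{"roll":-1}]' 40
python3 -c "
from h import *;s=r.get_state();print(R.from_quat(s['tcp_rot']).as_matrix().round(3),s['q'],s['opening'])"
```

```text
[[ 0.953  0.304 -0.001]
 [ 0.304 -0.953  0.002]
 [-0.    -0.002 -1.   ]] [ 1.27611374  0.32174777 -0.07008988  1.45155983  0.02262563  1.37079607
 -0.05688675] 85.61337461630892schema error: expected keys tx, ty, tz, roll, claw
```

```bash
python3 -m creep '[{"tx":0,"ty":0,"tz":0,"roll":-1,"claw":82},{"tx":0,"ty":0,"tz":0,"roll":-1,"claw":82},{"tx":0,"ty":0,"tz":0,"roll":-1,"claw":82},{"tx":0,"ty":0,"tz":0,"roll":-1,"claw":82},{"tx":0,"ty":0,"tz":0,"roll":-1,"claw":82}]' 40
python3 -c "
from h import *;s=r.get_state();print(R.from_quat(s['tcp_rot']).as_matrix().round(3),s['q'],s['opening'])"
```

```text
time: 0.52
eef_pos: [197.4, -619.0, 230.7]
tcp_rot: [0.931, 0.366, 0.0, -0.001]
force: [0.4, -0.7, -0.5]
opening: 81.9
[[ 0.732  0.681 -0.   ]
 [ 0.681 -0.732  0.001]
 [ 0.    -0.001 -1.   ]] [ 1.32077677  0.32406076 -0.12727248  1.44934564  0.04123907  1.37192293
  0.37055969] 81.87997547373911
```

```bash
python3 -m creep '[{"tx":0,"ty":0,"tz":0,"roll":-1,"claw":82},{"tx":0,"ty":0,"tz":0,"roll":-1,"claw":82},{"tx":0,"ty":0,"tz":0,"roll":-1,"claw":82},{"tx":0,"ty":0,"tz":0,"roll":-1,"claw":82},{"tx":0,"ty":0,"tz":0,"roll":-1,"claw":82}]' >/dev/null
python3 -m creep '[{"tx":0,"ty":0,"tz":0,"roll":-1,"claw":82},{"tx":0,"ty":0,"tz":0,"roll":-1,"claw":82},{"tx":0,"ty":0,"tz":0,"roll":-1,"claw":82},{"tx":0,"ty":0,"tz":0,"roll":-1,"claw":82},{"tx":0,"ty":0,"tz":0,"roll":-0.8,"claw":82}]' >/dev/null
python3 -m creep '[{"tx":0,"ty":1,"tz":0,"roll":0,"claw":82},{"tx":0,"ty":1,"tz":0,"roll":0,"claw":82},{"tx":0.5,"ty":1,"tz":0,"roll":0,"claw":82},{"tx":0.5,"ty":0.8,"tz":0,"roll":0,"claw":82},{"tx":0.5,"ty":0.8,"tz":0,"roll":0,"claw":82}]'
python3 -c "
from h import *;s=r.get_state();print(R.from_quat(s['tcp_rot']).as_matrix().round(3),s['q'],s['opening'])"
```

```text
time: 1.77
eef_pos: [378.6, -554.0, 230.4]
tcp_rot: [0.696, 0.718, 0.0, -0.001]
force: [0.5, 0.4, 0.4]
opening: 82.1
[[-0.03   1.    -0.   ]
 [ 1.     0.03   0.001]
 [ 0.001 -0.    -1.   ]] [ 1.1677158   0.38471879 -0.31647627  1.38414316  0.11836906  1.39266782
  0.8815863 ] 82.13203957306774
```

```bash
python3 -m creep '[{"tx":0.6,"ty":0.7,"tz":0,"roll":0,"claw":82},{"tx":0.6,"ty":0.7,"tz":0,"roll":0,"claw":82},{"tx":0.6,"ty":0.7,"tz":0,"roll":0,"claw":82},{"tx":0.6,"ty":0.7,"tz":0,"roll":0,"claw":82},{"tx":0.6,"ty":0.7,"tz":0,"roll":0,"claw":82}]'
python3 -m creep '[{"tx":0.9,"ty":0.1,"tz":0,"roll":0,"claw":82},{"tx":0.9,"ty":0.1,"tz":0,"roll":0,"claw":82},{"tx":0.9,"ty":0.1,"tz":0,"roll":0,"claw":82},{"tx":0.9,"ty":0.1,"tz":0,"roll":0,"claw":82},{"tx":0.9,"ty":0.1,"tz":0,"roll":0,"claw":82}]'
python3 -m creep '[{"tx":0.9,"ty":0.1,"tz":0,"roll":0,"claw":82},{"tx":0.9,"ty":0.1,"tz":0,"roll":0,"claw":82},{"tx":0.9,"ty":0.1,"tz":0,"roll":0,"claw":82},{"tx":0.9,"ty":0.1,"tz":0,"roll":0,"claw":82},{"tx":0.9,"ty":0.1,"tz":0,"roll":0,"claw":82}]'
python3 -m creep '[{"tx":0.9,"ty":0,"tz":0,"roll":0,"claw":82},{"tx":0.9,"ty":0,"tz":0,"roll":0,"claw":82},{"tx":0.9,"ty":0,"tz":0,"roll":0,"claw":82},{"tx":0.9,"ty":0,"tz":0,"roll":0,"claw":82},{"tx":0.9,"ty":0,"tz":0,"roll":0,"claw":82}]'
python3 -m creep '[{"tx":0.8,"ty":0,"tz":0,"roll":0,"claw":82},{"tx":0.4,"ty":0,"tz":0,"roll":0,"claw":82},{"tx":0,"ty":0,"tz":0,"roll":0,"claw":82},{"tx":0,"ty":0,"tz":0,"roll":0,"claw":82}]'
python3 - <<'E'
from h import *
s=r.get_state();cv2.imwrite("pics/w1.png",camera("wrist"))
import pickle;pickle.dump(s,open("s1.pkl","wb"));print(R.from_quat(s['tcp_rot']).as_matrix().round(3),s['q'])
E
```

```text
time: 2.18
eef_pos: [514.2, -429.8, 230.8]
tcp_rot: [0.697, 0.717, -0.0, -0.0]
force: [0.2, -0.3, -0.0]
opening: 82.1
time: 2.6
eef_pos: [527.7, -248.8, 230.7]
tcp_rot: [0.697, 0.717, -0.0, -0.0]
force: [0.1, -0.2, 0.8]
opening: 82.2
time: 3.02
eef_pos: [542.2, -68.5, 231.0]
tcp_rot: [0.697, 0.717, -0.0, -0.0]
force: [0.9, 0.5, -0.1]
opening: 82.0
time: 3.43
eef_pos: [536.8, 111.2, 231.1]
tcp_rot: [0.697, 0.717, -0.0, 0.0]
force: [-0.4, 0.7, 0.4]
opening: 82.3
time: 3.77
eef_pos: [535.5, 158.6, 230.9]
tcp_rot: [0.696, 0.718, -0.0, -0.0]
force: [-0.1, -1.6, 0.2]
opening: 82.3
[[-0.032  0.999 -0.001]
 [ 0.999  0.032 -0.   ]
 [-0.    -0.001 -1.   ]] [ 0.34842166  0.19500638 -0.76937601  1.66038996  0.13884357  1.34327747
 -0.41086319]
```

View pics/w1.png

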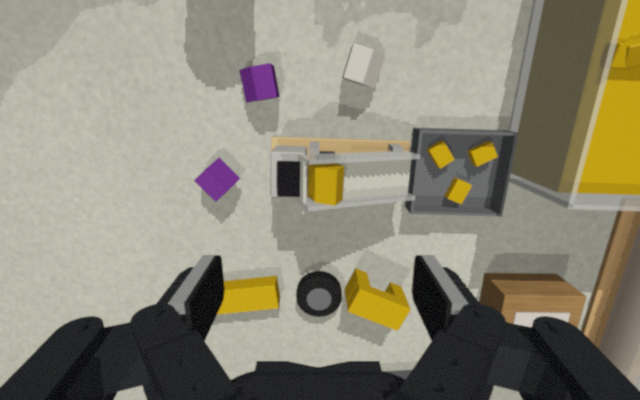

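The wrist picture shows the gauge with its key at ≈(288,179), brick at ≈(326,184) with a ridge visible, and tray corners ≈(412,128), (515,132), (504,215), (409,213). I'll fit the gauge's pose to these and draw it back on an enlarged crop.

```bash
cat > fit.py <<'E'
from h import *
import pickle
s=pickle.load(open("s1.pkl","rb"));c=cam("wrist",s)
k=back(c,(288.5,179),68)
a=back(c,(411,170.5),26);b=back(c,(509.5,173.5),26)
print("key",k,"tray",a,b,"len",np.linalg.norm(b-a),"key-tray",np.linalg.norm((a-k)[:2]))
for p in(a,b):print(np.degrees(np.arctan2(p[1]-k[1],p[0]-k[0])))
yaw=np.arctan2(b[1]-k[1],b[0]-k[0])
G=np.array([[np.cos(yaw),-np.sin(yaw),0],[np.sin(yaw),np.cos(yaw),0],[0,0,1]]);o=np.array([k[0],k[1],0])
im=cv2.imread("pics/w1.png");x0,y0,q=260,110,3
im=cv2.resize(im[y0:y0+130,x0:x0+260],None,fx=q,fy=q,interpolation=cv2.INTER_CUBIC)
def L(P,col):
    uv=proj(c,np.array(P,float)@G.T+o);cv2.polylines(im,[np.int32(((uv-[x0,y0]+.5)*q).round())],True,col,1)
L([[-12,-17,68],[12,-17,68],[12,17,68],[-12,17,68]],(0,0,255))
L([[46,-19,64],[120,-19,34],[120,19,34],[46,19,64]],(0,255,0))
L([[128,0,26],[228,0,26]],(255,0,0))
cv2.imwrite("pics/f1.png",im)
E
python3 fit.py
```

```text
key [507.85352786 156.54361317  68.        ] tray [632.54646213 159.30242283  26.        ] [736.18272397 159.40620604  26.        ] len 103.63631380823963 key-tray 124.7234496302272
1.2674524575767352
0.7182870188988577
```

View pics/f1.png

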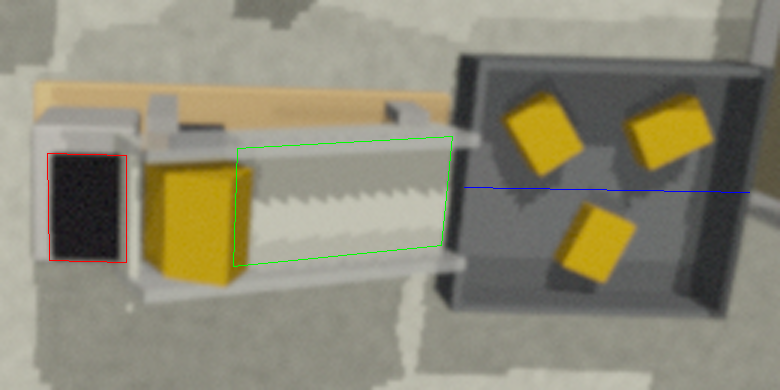

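```bash
python3 -m creep '[{"tx":-0.06,"ty":0.47,"tz":0,"roll":0.3,"claw":82},{"tx":0,"ty":0,"tz":0.9,"roll":0,"claw":82},{"tx":0,"ty":0,"tz":0.9,"roll":0,"claw":82},{"tx":0,"ty":0,"tz":0.9,"roll":0,"claw":82},{"tx":0,"ty":0,"tz":0.5,"roll":0,"claw":82}]'
python3 -m creep '[{"tx":0,"ty":0,"tz":0.4,"roll":0,"claw":82},{"tx":0,"ty":0,"tz":0,"roll":0,"claw":82},{"tx":0,"ty":0,"tz":0,"roll":0,"claw":82}]'
python3 - <<'E'
from h import *
s=r.get_state();w=camera("wrist");b=camera("side");a=camera("scene")
print(s['eef_pos'],R.from_quat(s['tcp_rot']).as_matrix().round(3)[:2,:2])
f=lambda i,x,y,w,h:cv2.resize(i[y:y+h,x:x+w],(400,300),interpolation=cv2.INTER_CUBIC)
cv2.imwrite("pics/d1.png",np.vstack([cv2.resize(w,(800,500))[150:],0*w[:0,:1].repeat(800,1) if 0 else np.hstack([f(a,308,175,100,75),f(b,240,125,100,75)])[:250]]))
E
```

```text
time: 4.23
eef_pos: [553.1, 152.2, 98.9]
tcp_rot: [0.707, 0.707, -0.003, -0.001]
force: [-0.7, 0.0, -0.1]
opening: 81.9
time: 4.48
eef_pos: [554.7, 153.7, 86.6]
tcp_rot: [0.707, 0.707, -0.001, -0.0]
force: [-0.0, 0.6, 0.2]
opening: 81.7
[554.66787564 153.72974758  86.55247528] [[-0.001  1.   ]
 [ 1.     0.001]]
```

View pics/d1.png

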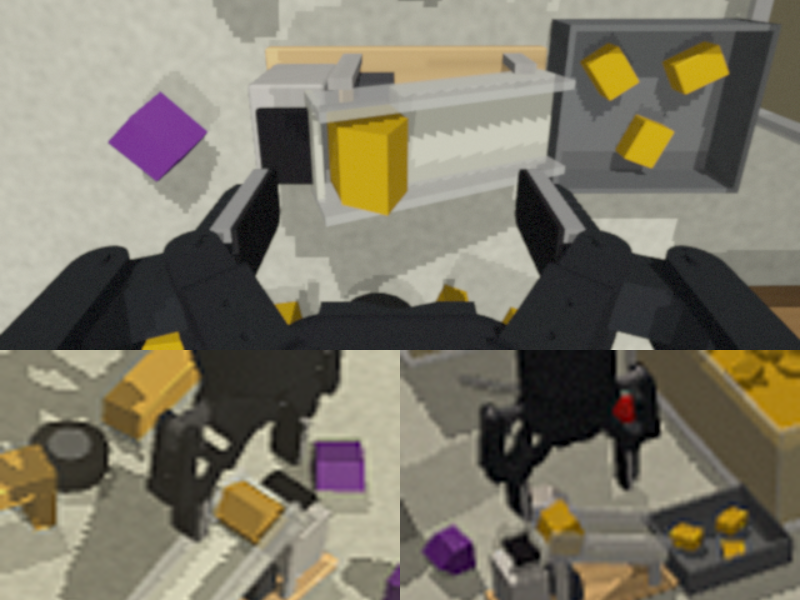

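Fingers straddle the brick. Left tip is at ≈(262,172), right tip at ≈(530,172), and key at ≈(284,145). I'll check this against projections.

```bash
python3 - <<'E'
from h import *
s=r.get_state();c=cam("wrist",s)
T=R.from_quat(s['tcp_rot']).as_matrix()
U=lambda P:(proj(c,P)*1.25-[0,150]).round(0).tolist()
print("key px ctr->",back(c,(284.5/1.25,(145.5+150)/1.25),68))
print("key model",U([[508-12,156.5-17,68],[508+12,156.5-17,68],[508+12,156.5+17,68],[508-12,156.5+17,68]]))
tip=lambda y,x,z:s['eef_pos']+T@[x,y,z]
print("tips",[U([tip(y,x,-12)])[0] for y in(-55,-41,41,55) for x in(-11,11)])
print("tray",back(c,(552/1.25,(106+150)/1.25),26),"purple")
E
```

```text
key px ctr-> [508.57013756 158.42866747  68.        ]
key model [[259.0, 186.0], [314.0, 186.0], [310.0, 111.0], [251.0, 111.0]]
tips [[243.0, 219.0], [236.0, 163.0], [283.0, 219.0], [278.0, 163.0], [514.0, 219.0], [519.0, 163.0], [554.0, 219.0], [560.0, 163.0]]
tray [635.13222294 162.13868704  26.        ] purple
```

```bash
python3 -m creep '[{"tx":0.12,"ty":0,"tz":0,"roll":0,"claw":82},{"tx":0,"ty":0,"tz":0.2,"roll":0,"claw":82},{"tx":0,"ty":0,"tz":0.2,"roll":0,"claw":82},{"tx":0,"ty":0,"tz":0.1,"roll":0,"claw":82},{"tx":0,"ty":0,"tz":0,"roll":0,"claw":82}]'
python3 -m creep '[{"tx":0,"ty":0,"tz":0,"roll":0,"claw":82},{"tx":0,"ty":0,"tz":0,"roll":0,"claw":82}]'
python3 - <<'E'
from h import *
s=r.get_state();w=camera("wrist");b=camera("side");a=camera("scene")
print(s['eef_pos'],s['force'])
f=lambda i,x,y,w,h:cv2.resize(i[y:y+h,x:x+w],(400,300),interpolation=cv2.INTER_CUBIC)
cv2.imwrite("pics/d2.png",np.vstack([cv2.resize(w[80:260,120:520],(800,360))[:350],np.hstack([f(a,318,180,80,60),f(b,245,135,80,60)])[:250]]))
E
```

```text
time: 5.05
eef_pos: [553.7, 160.2, 65.6]
tcp_rot: [0.706, 0.708, -0.001, -0.001]
force: [-0.8, -0.0, 0.3]
opening: 81.9
time: 5.22
eef_pos: [554.8, 160.7, 67.2]
tcp_rot: [0.706, 0.708, -0.0, -0.0]
force: [-0.8, -0.9, 1.5]
opening: 81.9
[554.84150468 160.66635984  67.20523368] [-0.76178946 -0.88711436  1.50745457]
```

View pics/d2.png

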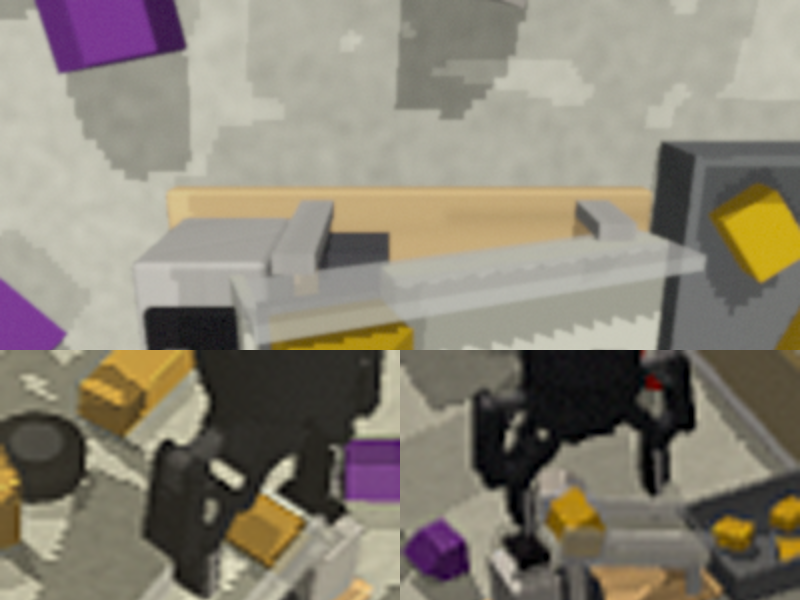

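The side crop shows the key finger's tip just above the key and the chute finger over the chute. I'll shift 2 mm toward -y, then close in slowly while watching the force.

```bash
python3 -c "
from h import *;s=r.get_state();c=cam('wrist',s);print(back(c,(192.5,234),68),back(c,(238.5,234),68),back(c,(215,215),68))"
python3 -m creep '[{"tx":-0.05,"ty":0,"tz":0.1,"roll":0,"claw":82},{"tx":0,"ty":0,"tz":0,"roll":0,"claw":82},{"tx":0,"ty":0,"tz":0,"roll":0,"claw":82}]'
python3 -m creep '[{"tx":0,"ty":0,"tz":0.1,"roll":0,"claw":82},{"tx":0,"ty":0,"tz":0,"roll":0,"claw":82},{"tx":0,"ty":0,"tz":0,"roll":0,"claw":82}]'
python3 -m creep '[{"tx":0,"ty":0,"tz":0.08,"roll":0,"claw":82},{"tx":0,"ty":0,"tz":0,"roll":0,"claw":82},{"tx":0,"ty":0,"tz":0,"roll":0,"claw":82}]'
```

```text
[497.63784014 174.06622251  68.        ] [518.54944713 174.12379978  68.        ] [508.64869511 183.27424749  68.        ]
time: 5.62
eef_pos: [554.6, 158.3, 62.9]
tcp_rot: [0.706, 0.708, -0.0, -0.0]
force: [0.5, 0.2, -0.6]
opening: 82.1
time: 5.87
eef_pos: [554.6, 158.6, 58.9]
tcp_rot: [0.706, 0.708, -0.0, -0.0]
force: [-0.1, -0.4, 0.2]
opening: 82.0
time: 6.12
eef_pos: [555.0, 158.8, 56.2]
tcp_rot: [0.706, 0.708, 0.0, 0.0]
force: [-0.4, 0.3, 1.6]
opening: 82.0
```

```bash
python3 -m creep '[{"tx":0,"ty":0,"tz":0.1,"roll":0,"claw":82},{"tx":0,"ty":0,"tz":0,"roll":0,"claw":82},{"tx":0,"ty":0,"tz":0,"roll":0,"claw":82}]'
python3 -m creep '[{"tx":0,"ty":0,"tz":0.06,"roll":0,"claw":82},{"tx":0,"ty":0,"tz":0,"roll":0,"claw":82},{"tx":0,"ty":0,"tz":0,"roll":0,"claw":82}]'
python3 - <<'E'
from h import *
b=camera("side");a=camera("scene");w=camera("wrist")
f=lambda i,x,y,w,h:cv2.resize(i[y:y+h,x:x+w],(400,300),interpolation=cv2.INTER_CUBIC)
cv2.imwrite("pics/d3.png",np.vstack([cv2.resize(w,(800,500))[200:],np.hstack([f(a,318,180,80,60),f(b,245,135,80,60)])]))
E
```

```text
time: 6.37
eef_pos: [555.0, 158.8, 52.2]
tcp_rot: [0.706, 0.708, 0.0, 0.0]
force: [0.1, -0.3, 2.6]
opening: 82.2
time: 6.62
eef_pos: [555.0, 158.8, 49.8]
tcp_rot: [0.706, 0.708, 0.0, 0.0]
force: [-0.6, 0.2, 3.7]
opening: 82.0
```

View pics/d3.png

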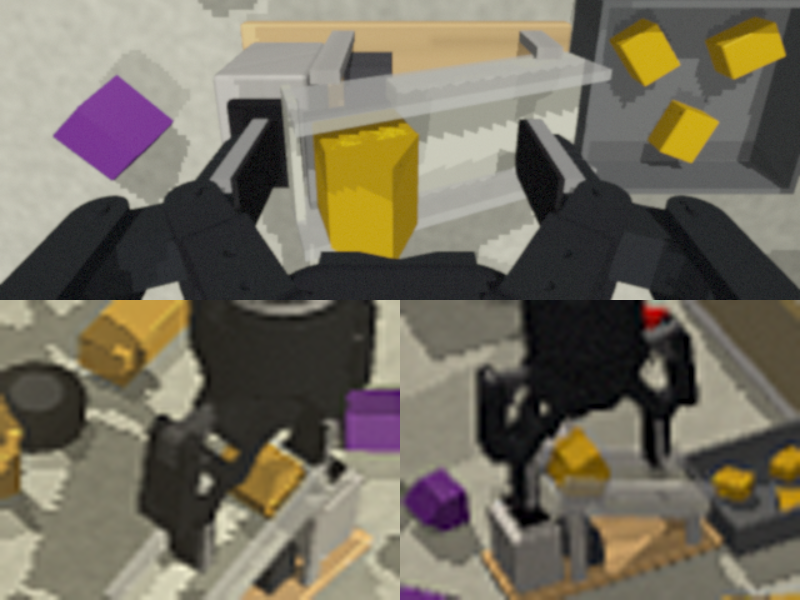

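The key is going down and the brick is rising between the fingers. The chute finger stands in the chute at (545,150). Carrying on to the stop.

```bash
python3 -m creep '[{"tx":0,"ty":0,"tz":0.05,"roll":0,"claw":82},{"tx":0,"ty":0,"tz":0,"roll":0,"claw":82},{"tx":0,"ty":0,"tz":0,"roll":0,"claw":82}]'
python3 -m creep '[{"tx":0,"ty":0,"tz":0.05,"roll":0,"claw":82},{"tx":0,"ty":0,"tz":0,"roll":0,"claw":82},{"tx":0,"ty":0,"tz":0,"roll":0,"claw":82}]'
python3 -m creep '[{"tx":0,"ty":0,"tz":0.05,"roll":0,"claw":82},{"tx":0,"ty":0,"tz":0,"roll":0,"claw":82},{"tx":0,"ty":0,"tz":0,"roll":0,"claw":82}]'
```

```text
time: 7.02
eef_pos: [555.0, 158.8, 47.8]
tcp_rot: [0.706, 0.708, 0.0, 0.0]
force: [0.8, 0.8, 3.7]
opening: 82.3
time: 7.27
eef_pos: [555.0, 158.8, 46.2]
tcp_rot: [0.706, 0.708, 0.0, 0.0]
force: [0.1, -0.4, 7.5]
opening: 82.0
time: 7.52
eef_pos: [555.2, 158.8, 45.9]
tcp_rot: [0.706, 0.708, -0.0, 0.001]
force: [-3.0, -1.8, 19.4]
opening: 82.2
```

```bash
python3 -m creep '[{"tx":0,"ty":0,"tz":0,"roll":0,"claw":82},{"tx":0,"ty":0,"tz":0,"roll":0,"claw":82},{"tx":0,"ty":0,"tz":0,"roll":0,"claw":82},{"tx":0,"ty":0,"tz":0,"roll":0,"claw":82},{"tx":0,"ty":0,"tz":0,"roll":0,"claw":82}]'
python3 - <<'E'
from h import *
b=camera("side");a=camera("scene");w=camera("wrist")
f=lambda i,x,y,w,h:cv2.resize(i[y:y+h,x:x+w],(400,300),interpolation=cv2.INTER_CUBIC)
cv2.imwrite("pics/d4.png",np.vstack([cv2.resize(w,(800,500))[200:],np.hstack([f(a,318,180,80,60),f(b,245,135,80,60)])]))
E
```

```text
time: 7.93
eef_pos: [555.1, 158.8, 46.0]
tcp_rot: [0.706, 0.708, -0.0, 0.001]
force: [-3.7, 0.1, 19.1]
opening: 82.2
```

View pics/d4.png

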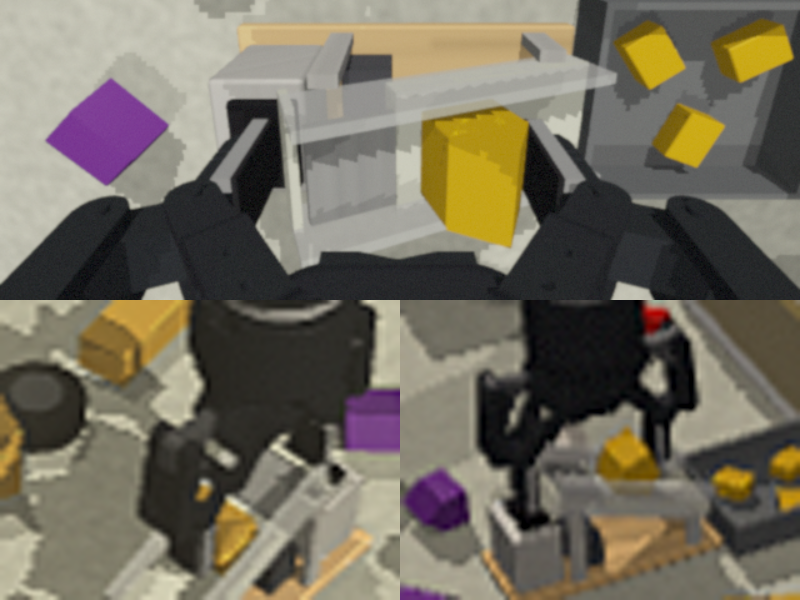

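The brick has popped out. It rests on the chute against the other finger at (525,170), clear of the pocket. I'll check that it's at rest, then hand in.

```bash
python3 - <<'E'
from h import *
cv2.imwrite("pics/wa.png",camera("wrist"))
E
python3 -m creep '[{"tx":0,"ty":0,"tz":0,"roll":0,"claw":82},{"tx":0,"ty":0,"tz":0,"roll":0,"claw":82},{"tx":0,"ty":0,"tz":0,"roll":0,"claw":82},{"tx":0,"ty":0,"tz":0,"roll":0,"claw":82},{"tx":0,"ty":0,"tz":0,"roll":0,"claw":82}]'
python3 - <<'E'
from h import *
from bench import close_job
f=lambda i:(lambda h:cv2.inRange(h,(15,120,60),(35,255,255)))(cv2.cvtColor(i,cv2.COLOR_BGR2HSV))[235:365,330:425]
d=[]
for i in(cv2.imread("pics/wa.png"),camera("wrist")):
    y,x=np.nonzero(f(i));d.append((x.mean(),y.mean(),len(x)))
print(d)
if np.hypot(d[0][0]-d[1][0],d[0][1]-d[1][1])<0.4: print("closing",close_job())
E
```

```text
time: 8.55
eef_pos: [555.2, 158.8, 45.9]
tcp_rot: [0.706, 0.708, -0.0, 0.001]
force: [-3.9, -1.7, 19.9]
opening: 82.0
[(np.float64(50.425309849967384), np.float64(62.18382257012394), 7665), (np.float64(50.417275574112736), np.float64(62.1972860125261), 7664)]
the job is handed in; nothing more can be done
closing None
```

The job is done and handed in at about 8.6 s. The roof brick was in the gauge on the robot's left, around y = +157 mm. One finger pressed that gauge's key down while the other stood in the chute and caught the brick.

- **Key:** the force rose from about 1.6 to 4 N over the travel. It then jumped to about 19 N with the tool stopped, TCP at z = 46 mm, so the fingertip should be at about 58 mm. Both fit the key being on its hard stop.
- **Brick:** the last pictures show it past the lip, lying on the chute against the finger. Between two wrist views about 0.5 s apart it moved less than 0.05 px, so it was at rest.
- **Surroundings:** I saw no sign of contact with anything else. In the final views the items near this gauge looked undisturbed. The other gauge and the far side of the table were not in those views, but the arm only passed over them at height.
- **Measurements:** the two fixed cameras disagreed by about 11 mm on the key's y position, and the wrist views settled it. The chute's direction varied by about 1–2 degrees between measurements, well within the finger's side clearance.

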